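# Load the oil reader and top up the pot rack

### The arm

A 6-joint arm with a two-finger parallel gripper is mounted at the origin on the work surface. World frame = base frame: x ahead of the robot, y to its left, z up, the work surface at z = 0. Lengths are in m, angles in rad, forces in N, time in s.
With the tool pointing down it reaches from about 0.15 to 0.775 m from the base axis. Payload 6.1 kg.
Tool frame: the origin (TCP) lies midway between the tips of the shut fingers; the grasp point (between the pads) lies 19 mm behind it (robot.pinch_z is the distance from the TCP to the grasp point, in m); z points along the fingers, y is the line along which they close (so a half turn about z gives the same grasp; the last joint's range is limited). The gripper opens to 85 mm and grips with 20 to 120 N. Pads are 22 mm wide; open, the fingers measure 114 mm over their backs; the gripper's body (76 mm by 85 mm) begins 54 mm behind the grasp point. The pads swing forward as they close: fully open they stand 13 mm farther back than shut.
Start: joints at [1.127, 0.126, -0.04, 1.405, 0, 1.571], TCP at [0.225, 0.474, 0.231] pointing down, gripper open.
Joint ranges: [-2.72, 2.72], [-0.95, 1.95], [-1.27, 1.35], [-1.78, 2.02], [-1.46, 1.47], [-3.14, 3.14]. Speed limits (rad/s): [2.39, 2.39, 3.01, 3.14, 3.14, 3.14].

### API

Orientations are given as a rotation vector (axis times angle).
In Python, from plant import robot gives the robot as it stands. The module is installed in compiled form; this text tells all that it offers. Calls block until the motion is done:
- robot.move_pose(position, orientation): joint-space move of the TCP to a pose.
- robot.servo_line(position, max_speed=0.15, frame=None, max_force=None): straight line of the TCP; frame=None keeps the orientation; max_speed is the mean speed in m/s. With max_force (N) it stops when the force on the tool has changed by that much, and returns True; else False.
- robot.movej(angles): joint-space move.
- robot.set_gripper(opening): finger opening in m; the grip force is fixed at half the most; returns when the fingers have stopped.
- robot.pause(seconds).
- robot.ik(position, orientation): joint angles nearest the present ones, or None.
- robot.read_state(): the state.
- robot.capture(name): name is "scene" or "top"; returns the picture (400x640x3 uint8, red, green, blue); there is no depth.
- robot.get_calibration(name): a dict with "fx", "fy", "cx", "cy" (pixels), "k1" (the pictures are not rectified: a ray, as slopes to the right and down, at radius r is drawn at 1 + k1 r^2 times it, then the intrinsics apply), "cam_to_world" (4x4, takes a point from camera to world coordinates). Camera axes: x right, y up, looking along -z (the intrinsics and any distortion apply to the point x, -y, -z); pixel columns grow to the right and rows downward; lengths in m; the calibration is good to about 2 mm. A picture is of the moment at which its call begins. get_calibration takes no time and is no camera call.
A pose or a line that the arm cannot do raises robot.PlanningError and nothing moves.
- robot.sign_off(): hands the job in; it is judged then, once.
The state is a dict: "clock": time; "joint_pos": joint angles; "qd": joint speeds; "tau": joint torques, N m; "eef_pos": TCP position; "eef_rot": TCP orientation; "contact_force": force on the tool from outside, world axes, zero at the start; "moment": the same for the moment, N m; "width": finger opening in m; "finger_force": force on a finger pad.
Only numpy, scipy, OpenCV 4.12 (cv2) and the standard library are available. Lean on these libraries where they do the work, as an engineer would, in place of code of your own. Each camera call takes 0.05 s, during which the arm holds its last target. There are 200 camera calls.

### The job

Roll the amber sample cylinder along the reader's loading deck, without lifting it, into the vee cradle and let go so that it settles by itself, then swing the clamp arm down until its pad rests on it, and only then push the red key's tongue straight into the slot of the yellow interlock switch until it is fully home and let go. Before or after, as you like, stand every white spare pot upright in an empty pocket of the white rack, fully down; leave the yellow filled pots in their pockets and do not knock the black dropper bottles about.

Things in the scene. Friction and masses are not known exactly. Their poses are not given: they have to be found in the camera images.
- reader: white oil reader, fixed; origin on the table under the vee's bottom line, x from deck across vee to hinge, y along the vee. Flat deck 50 mm high, x -140 to -25 mm, 6 mm lip at its front. 90 degree vee: from (x -25, z 50) down to (0, 25), up to (45, 70). Settled sample: centre x 0, z 56. Side walls 66 mm high at y +/-74 to 80, x -140 to 45. Housing x 45 to 150, 66 mm high
- sample_mid (a point): centre of the amber sample cylinder with red cap, 44 mm diameter, 120 mm long, 0.25 kg; its y axis is the cylinder's axis. Starts lying on the deck, axis roughly along the vee, centre 72 mm above the table. Rolls freely. Counts as lifted when its centre is over 95 mm above the table
- clamp (a joint): angle of the clamp arm (rad): about 1.5 = standing up open, 0 = pad resting on a settled sample; falls as the arm swings over the vee towards the deck. Range -0.08 to 1.75. Hinge axis along reader y at reader x 75, z 95 mm, between lugs at y +/-27 up to 108 mm high. Stiff hinge (0.2 N m): stays where it is left
- clamp_grip (a point): centre of the red round grip bar (16 mm diameter, 60 mm long, along reader y) at the clamp arm's free end, 112 mm from the hinge. The arm is a steel bar 32 mm wide, 12 mm thick; a rubber pad on its vee side, 75 mm from the hinge, reaches 17 mm from the bar's middle line; its other side is flat: push it over there
- switch: yellow guard interlock switch, a fixed box 70 x 70 x 60 mm; origin at the centre of its underside; the slot opens in its -x face (35 mm from the origin) and runs along +x: slot 30 mm wide (y -15 to 15), 14 mm high (z 16 to 30 mm), 50 mm deep
- key_mid (a point): centre of the key, 22.5 mm up: a red grip block 44 mm along x, 28 mm along y, top at 45 mm, on a 6 mm foot plate (60 mm along y, x -30 to 20 mm) that stands on the table; 0.12 kg. A flat pointed steel tongue, 24 mm wide, 6 mm thick, 40 mm long, sticks out along +x, 22 mm above the table: fits the slot as it stands. Home = block's front (x 22 mm) against the switch's slot face
- rack: white rack block, fixed, 134 x 172 x 55 mm, origin at the centre of its underside; two rows (at x = +/-35 mm) of three pockets (y = -54, 0, 54 mm), each 37 mm square and 45 mm deep (floor 10 mm above the table), numbered 0 to 2 along +y in the row at x = -35 mm, 3 to 5 along +y at x = 35 mm
- filled0_mid (a point): centre of the yellow filled pot with white cap standing in pocket 0 (32 mm diameter, 100 mm high); absent (None) if that pocket is empty; stays where it is
- filled1_mid (a point): centre of the yellow filled pot with white cap standing in pocket 1 (32 mm diameter, 100 mm high); absent (None) if that pocket is empty; stays where it is
- filled2_mid (a point): centre of the yellow filled pot with white cap standing in pocket 2 (32 mm diameter, 100 mm high); absent (None) if that pocket is empty; stays where it is
- filled3_mid (a point): centre of the yellow filled pot with white cap standing in pocket 3 (32 mm diameter, 100 mm high); absent (None) if that pocket is empty; stays where it is
- filled4_mid (a point): centre of the yellow filled pot with white cap standing in pocket 4 (32 mm diameter, 100 mm high); absent (None) if that pocket is empty; stays where it is
- filled5_mid (a point): centre of the yellow filled pot with white cap standing in pocket 5 (32 mm diameter, 100 mm high); absent (None) if that pocket is empty; stays where it is
- spare0_mid (a point): centre of a white spare pot with blue cap, 32 mm diameter, 100 mm high, 45 g, centre 50 mm above its foot; stands upright on the table among the dropper bottles; may be absent (None)
- spare1_mid (a point): centre of a white spare pot with blue cap, 32 mm diameter, 100 mm high, 45 g, centre 50 mm above its foot; stands upright on the table among the dropper bottles; may be absent (None)
- spare2_mid (a point): centre of a white spare pot with blue cap, 32 mm diameter, 100 mm high, 45 g, centre 50 mm above its foot; stands upright on the table among the dropper bottles; may be absent (None)
- spare3_mid (a point): centre of a white spare pot with blue cap, 32 mm diameter, 100 mm high, 45 g, centre 50 mm above its foot; stands upright on the table among the dropper bottles; may be absent (None)
- dropper0_mid (a point): middle of a black dropper bottle with red tip, 40 mm diameter, 82 mm high, loose, 40 mm above its foot; not to be knocked about
- dropper1_mid (a point): middle of a black dropper bottle with red tip, 40 mm diameter, 82 mm high, loose, 40 mm above its foot; not to be knocked about
There are look-alikes about, which are no part of the job. What is shaped like the part that bears spare2_mid but purple is not meant.

How it is judged:
On the way, in this order (a step that is already met when the one before it is completed fails the run):
1. the sample lies settled in the vee, let go, with the clamp still open (x of sample_mid in the frame of reader between -0.004 and 0.004 m and z of sample_mid in the frame of reader between 0.051 and 0.061 m and angle between the y axis of sample_mid and the y axis of reader, either way round below 0.08 rad and linear speed of sample below 0.03 m/s and value of joint clamp above 0.6 rad and contact force between the fingers and sample below 0.3 N), for 0.3 s.
2. the clamp is down on the settled sample (x of sample_mid in the frame of reader between -0.004 and 0.004 m and z of sample_mid in the frame of reader between 0.051 and 0.061 m and angle between the y axis of sample_mid and the y axis of reader, either way round below 0.08 rad and linear speed of sample below 0.03 m/s and value of joint clamp below 0.05 rad), for 0.2 s.
3. the key's tongue is fully home in the switch (all of step 2 and x of key_mid in the frame of switch between -0.062 and -0.052 m and y of key_mid in the frame of switch between -0.007 and 0.007 m and angle between the x axis of key_mid and the x axis of switch, either way round below 0.12 rad), for 0.2 s.
At the end, for the whole second after the job is handed in: sample in the vee (4 mm across, 5 mm high, 0.08 rad); clamp under 0.05 rad; key block's front within 5 mm of home, 7 mm sideways, straight to 0.12 rad; each spare in a pocket, on its floor to 5 mm, tilt under 0.2 rad; filled pots moved under 12 mm; all at rest (all of step 3 and linear speed of each of key, spare0, spare1, spare2, spare3 below 0.03 m/s and x of spare0_mid in the frame of rack between -0.06 and 0.06 m and y of spare0_mid in the frame of rack between -0.08 and 0.08 m and z of spare0_mid in the frame of rack between 0.055 and 0.065 m and angle between each of spare0_mid, spare1_mid, spare2_mid, spare3_mid's own z axis and vertical below 0.2 rad and x of spare1_mid in the frame of rack between -0.06 and 0.06 m and y of spare1_mid in the frame of rack between -0.08 and 0.08 m and z of spare1_mid in the frame of rack between 0.055 and 0.065 m and x of spare2_mid in the frame of rack between -0.06 and 0.06 m and y of spare2_mid in the frame of rack between -0.08 and 0.08 m and z of spare2_mid in the frame of rack between 0.055 and 0.065 m and x of spare3_mid in the frame of rack between -0.06 and 0.06 m and y of spare3_mid in the frame of rack between -0.08 and 0.08 m and z of spare3_mid in the frame of rack between 0.055 and 0.065 m and distance of each of filled0_mid, filled1_mid, filled2_mid, filled3_mid, filled4_mid, filled5_mid from where it was at the start of the episode below 0.012 m); the robot touches nothing.
It fails at once if the sample is lifted off the deck (height (world z) of sample_mid above 0.095 m).
It fails at once if a dropper bottle is knocked more than 40 mm (distance of any of dropper0_mid, dropper1_mid from where it was at the start of the episode above 0.04 m).
It fails at once if a filled pot is taken out (distance of any of filled0_mid, filled1_mid, filled2_mid, filled3_mid, filled4_mid, filled5_mid from where it was at the start of the episode above 0.03 m).
Of filled0, filled1, filled2, filled3, filled4, filled5 only 1 to 2 are there at a start; the rules pass over those that are not, and their reading is None.
Of spare0, spare1, spare2, spare3 only 3 to 4 are there at a start; the rules pass over those that are not, and their reading is None.
At some moment in a run one of key may be knocked a few centimetres aside while the robot is not near it.
It also fails if it takes over 208 s, if anything falls off the work surface, if the arm or the gripper's body presses on something with over 40 N, if the wrist force passes 120 N, or if a joint passes its speed limit or range.

## Working session

There is one attempt and no reset: what is moved stays moved. The work goes in short steps, each a Python script; the robot and the scene stay as the last script left them, time stands still between calls to the robot, and variables do not carry over. Pictures are saved under pics/ and viewed, at most 14 in all, crops included, and the job is handed in when it is done.

```bash
mkdir -p pics
cat > h.py <<'E'
import numpy as np, cv2
from plant import robot
from scipy.spatial.transform import Rotation as R
def shot(n,name):
    im=robot.capture(n); cv2.imwrite(f'pics/{name}.png',im[:,:,::-1]); return im
def ray(n,u,v):
    c=robot.get_calibration(n)
    p=cv2.undistortPoints(np.array([[[u,v]]],float),np.array([[c['fx'],0,c['cx']],[0,c['fy'],c['cy']],[0,0,1]]),np.array([c['k1'],0,0,0,0.]))[0,0]
    T=np.array(c['cam_to_world']); return T[:3,3],T[:3,:3]@np.array([p[0],-p[1],-1])
def onz(n,u,v,z):
    o,d=ray(n,u,v); return o+d*(z-o[2])/d[2]
def proj(n,P):
    c=robot.get_calibration(n);T=np.array(c['cam_to_world'])
    q=T[:3,:3].T@(np.array(P,float)-T[:3,3]); x,y=q[0]/-q[2],-q[1]/-q[2]; s=1+c['k1']*(x*x+y*y)
    return c['cx']+c['fx']*x*s,c['cy']+c['fy']*y*s
def down(yaw):  # tool down, closing line (tool y) along world angle yaw
    y=np.array([np.cos(yaw),np.sin(yaw),0]);z=np.array([0,0,-1.]);x=np.cross(y,z)
    return R.from_matrix(np.c_[x,y,z]).as_rotvec()
E
python3 - <<'E'
from h import *
for n in('scene','top'):
    shot(n,n+'0');print(n,robot.get_calibration(n))
s=robot.read_state();print(s['eef_pos'],s['eef_rot'],s['clock'],robot.pinch_z)
E
```

```text
scene {'fx': 384.8327634842745, 'fy': 384.8327634842745, 'cx': 321.06419386105443, 'cy': 198.7942143432899, 'k1': -0.09015569624086571, 'cam_to_world': array([[-0.83583361, -0.39571221,  0.38051809,  0.83987233],
       [ 0.54885302, -0.61740795,  0.56353153,  0.48406371],
       [ 0.01193859,  0.6798671 ,  0.73323816,  0.76201458],
       [ 0.        ,  0.        ,  0.        ,  1.        ]])}
top {'fx': 478.7208746031549, 'fy': 478.7208746031549, 'cx': 319.58432685592817, 'cy': 191.15605309978494, 'k1': -0.006168466593959525, 'cam_to_world': array([[ 0.02386926,  0.99213902, -0.1228431 ,  0.36986458],
       [-0.99945918,  0.02646247,  0.01952161, -0.06163412],
       [ 0.02261888,  0.1223107 ,  0.99223408,  1.13406085],
       [ 0.        ,  0.        ,  0.        ,  1.        ]])}
[0.22526244 0.47380103 0.23058771] [-6.91357618e-01 -3.06425807e+00  2.28678154e-03] 0.1 0.0187
```

View pics/scene0.png

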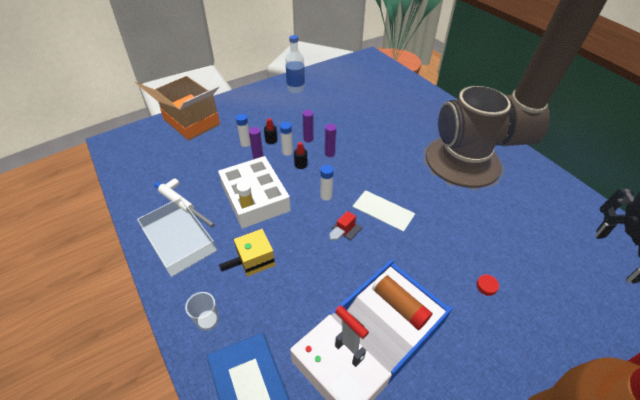

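View pics/top0.png

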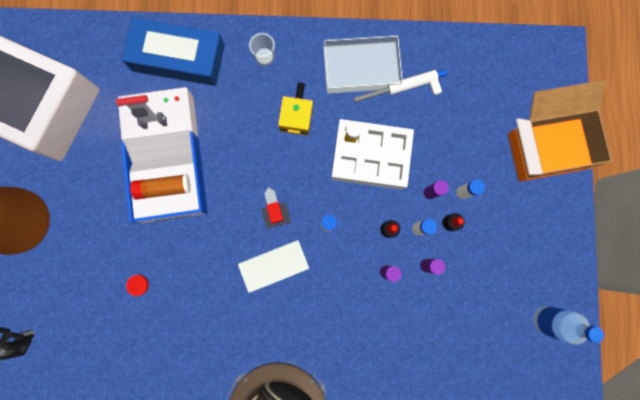

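The top view shows the reader at (160,155) with the sample at (160,187). The key is at (273,208), the switch at (296,115) and the rack at (373,154). The spares are at (329,222), (428,227) and (476,187), and the droppers at (391,229) and (455,222). I'll enlarge these areas for corner positions.

Run:
```python
import cv2
im=cv2.imread('pics/top0.png')
a=cv2.resize(im[80:230,110:310],None,fx=4,fy=4,interpolation=cv2.INTER_CUBIC);cv2.imwrite('pics/c1.png',a)
a=cv2.resize(im[80:240,260:500],None,fx=3.3333,fy=3.3333,interpolation=cv2.INTER_CUBIC);cv2.imwrite('pics/c2.png',a)
```

```text
(no output)
```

View pics/c1.png

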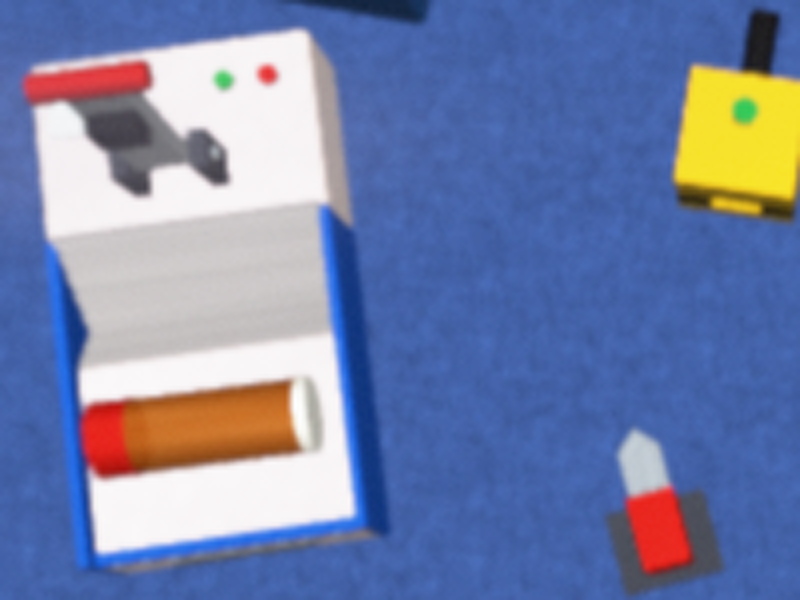

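View pics/c2.png

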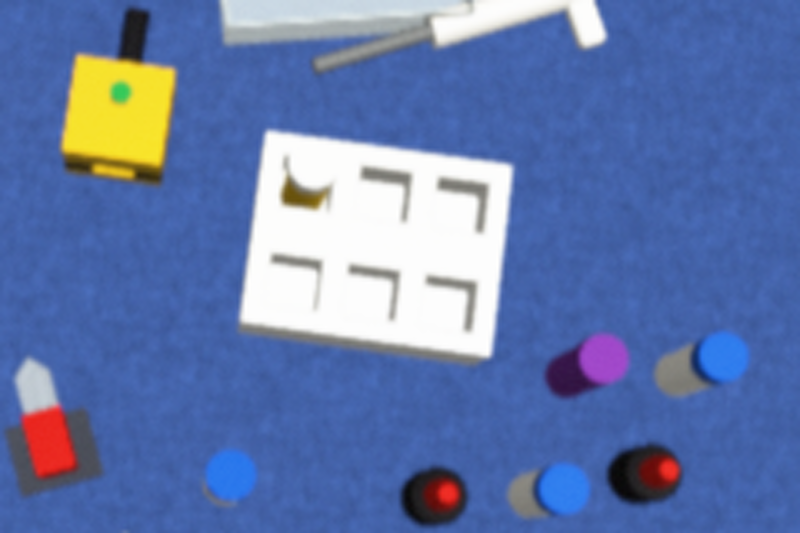

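Run:
```python
from h import *
np.set_printoptions(precision=4,suppress=True)
c1=lambda u,v:(110+(u+.5)/4-.5,80+(v+.5)/4-.5)
c2=lambda u,v:(260+(u+.5)/3.3333-.5,80+(v+.5)/3.3333-.5)
def pts(c,L,z): return np.array([onz('top',*c(*p),z) for p in L])
def rep(n,P):
    print(n,P.mean(0)[:2],'sides',np.linalg.norm(P-np.roll(P,-1,0),axis=1),'ang',[np.degrees(np.arctan2(*(b-a)[[1,0]])) for a,b in zip(P,np.roll(P,-1,0))])
rep('housing',pts(c1,[(50,238),(35,66),(305,30),(322,205)],.066))
rep('deckouter',pts(c1,[(85,570),(305,30),(35,66),(385,530)],.056))
rep('switch',pts(c2,[(63,155),(77,55),(177,67),(163,168)],.060))
rep('rack',pts(c2,[(240,325),(266,130),(512,163),(490,357)],.055))
rep('key',pts(c1,[(645,573),(627,500),(672,487),(692,560)],.045))
rep('foot',pts(c1,[(630,595),(608,515),(705,490),(722,572)],.006))
print('tip',pts(c1,[(634,430)],.022))
rep('sample',pts(c1,[(82,440),(322,412)],.072))
print('grip',pts(c1,[(25,88),(150,75)],.19))
im=cv2.cvtColor(cv2.imread('pics/top0.png'),cv2.COLOR_BGR2HSV)
m=cv2.inRange(im,(103,170,150),(112,255,255))
for i,(n,lo,hi) in enumerate([('blue',(104,190,190),(112,255,255)),('purple',(135,100,80),(160,255,255)),]):
    k=cv2.inRange(im,lo,hi);_,_,st,ce=cv2.connectedComponentsWithStats(k)
    for s,c in zip(st[1:],ce[1:]):
        if 40<s[4]<600: print(n,c,s[4],onz('top',*c,.1))
for n,u,v in[('d0',433,497),('d1',640,474)]: print(n,pts(c2,[(u,v)],.06))
print('filledcap', onz('top',*c2(308,170),.1))
for n,u,v in [('s',326,171),('s',286,126),('s',242,121)]: print(n,onz('scene',u,v,.1))
```

```text
housing [0.671  0.2984] sides [0.1012 0.1544 0.1037 0.1536] ang [np.float64(9.094907567592834), np.float64(-80.30174045812652), np.float64(-171.3397959579133), np.float64(98.80269915794584)]
deckouter [0.5803 0.282 ] sides [0.3323 0.1558 0.3396 0.1677] ang [np.float64(-18.244015520671315), np.float64(99.69825954187351), np.float64(-140.67995952957654), np.float64(99.15029691960119)]
switch [ 0.6829 -0.0233] sides [0.0718 0.0699 0.0725 0.0694] ang [np.float64(-5.7922132352402755), np.float64(-95.287829033259), np.float64(173.82752780541173), np.float64(84.10707957439776)]
rack [ 0.5962 -0.2032] sides [0.1384 0.1728 0.1375 0.1728] ang [np.float64(-6.321044578430454), np.float64(-96.1025175143464), np.float64(173.65588027205112), np.float64(84.19365071719047)]
key [0.4539 0.0187] sides [0.0429 0.0266 0.0433 0.0276] ang [np.float64(15.872385238539207), np.float64(-72.24763604747871), np.float64(-162.8290118256332), np.float64(106.97221201649599)]
foot [0.4494 0.017 ] sides [0.049  0.0589 0.0495 0.0555] ang [np.float64(17.45368228153009), np.float64(-73.94243331555232), np.float64(-166.51
[... 214 characters left out ...]
]
 [0.6663 0.2729 0.19  ]]
blue [181.8482 191.5707] 191 [0.489 0.216 0.1  ]
blue [126.5467 183.2664] 214 [0.5039 0.3361 0.1   ]
blue [476.6626 186.5092] 163 [ 0.5174 -0.4269  0.1   ]
blue [328.8166 221.8698] 169 [ 0.4316 -0.1035  0.1   ]
blue [428.7529 226.2176] 170 [ 0.4276 -0.3206  0.1   ]
blue [595.0962 334.3526] 156 [ 0.2061 -0.6766  0.1   ]
purple [439.9143 187.5657] 175 [ 0.5129 -0.3456  0.1   ]
purple [436.3194 266.3874] 191 [ 0.3418 -0.3366  0.1   ]
purple [392.3194 273.4503] 191 [ 0.3247 -0.2418  0.1   ]
d0 [[ 0.4219 -0.242   0.06  ]]
d1 [[ 0.441  -0.3827  0.06  ]]
filledcap [ 0.6348 -0.1507  0.1   ]
s [ 0.4335 -0.0978  0.1   ]
s [ 0.4251 -0.3155  0.1   ]
s [ 0.5205 -0.406   0.1   ]
```

```bash
cat >> h.py <<'E'
RO=np.array([.5747,.2831]);RY=np.radians(9.0)
def rd(x,y,z):
    c,s=np.cos(RY),np.sin(RY); return [RO[0]+c*x-s*y,RO[1]+s*x+c*y,z]
def amber(im,n='top'):
    h=cv2.cvtColor(im,cv2.COLOR_RGB2HSV); k=cv2.inRange(h,(8,150,80),(16,255,230)); k[:, 260 if n=='top' else 0:]=0 if n=='top' else k[:,0:]
    return k
E
python3 - <<'E'
from h import *
np.set_printoptions(precision=4,suppress=True)
for n in('top','scene'):
    bgr=cv2.imread(f'pics/{n}0.png');im=cv2.cvtColor(bgr,cv2.COLOR_BGR2HSV)
    k=cv2.inRange(im,(104,190,150),(114,255,255));_,_,st,ce=cv2.connectedComponentsWithStats(k)
    for s,c in zip(st[1:],ce[1:]):
        if 40<s[4]<300: print(n,c,s[:5],onz(n,*c,.1 if n=='top' else .092))
bgr=cv2.imread('pics/top0.png');im=cv2.cvtColor(bgr,cv2.COLOR_BGR2HSV)
for v in(170,190,210,225):
    k=cv2.inRange(im,(0,0,v),(179,60,255));k[:,:325]=0;k[:,425:]=0;k[:110]=0;k[195:]=0
    c=max(cv2.findContours(k,0,1)[0],key=cv2.contourArea);b=cv2.boxPoints(cv2.minAreaRect(c))
    P=np.array([onz('top',*p,.055) for p in b]);print('rack',v,P.mean(0),np.linalg.norm(P-np.roll(P,1,0),axis=1),np.degrees(np.arctan2(*(P[1]-P[0])[[1,0]])))
for v in(150,180,200,220):
    k=cv2.inRange(im,(20,120,v),(35,255,255));k[:,:270]=0;k[:,320:]=0;k[:90]=0;k[140:]=0
    c=max(cv2.findContours(k,0,1)[0],key=cv2.contourArea);b=cv2.boxPoints(cv2.minAreaRect(c))
    P=np.array([onz('top',*p,.06) for p in b]);print('switch',v,P.mean(0),np.linalg.norm(P-np.roll(P,1,0),axis=1),np.degrees(np.arctan2(*(P[1]-P[0])[[1,0]])))
for y in(np.radians(99),np.radians(-81)):
  for p in(rd(-.112,0,.052),rd(-.048,0,.052),rd(.11,0,.19),rd(0,0,.13)):
    print(robot.ik(p,down(y)))
E
```

```text
top [441.9792  72.8958] [438  70   9   7  48] [ 0.7746 -0.3522  0.1   ]
top [476.3295 186.6243] [469 180  15  15 173] [ 0.5171 -0.4261  0.1   ]
top [328.8166 221.8698] [322 215  15  15 169] [ 0.4316 -0.1035  0.1   ]
top [428.419  226.2626] [421 219  16  15 179] [ 0.4275 -0.3199  0.1   ]
top [594.7784 334.2754] [588 327  14  16 167] [ 0.2062 -0.6759  0.1   ]
rack 170 [ 0.5962 -0.2033  0.055 ] [0.1754 0.1377 0.1782 0.1379] -6.833881428912886
rack 190 [ 0.5968 -0.2034  0.055 ] [0.175  0.1369 0.1778 0.1371] -6.5636668642488845
rack 210 [ 0.5971 -0.204   0.055 ] [0.174  0.1363 0.1767 0.1365] -6.5708388376253115
rack 225 [ 0.5968 -0.2042  0.055 ] [0.1732 0.135  0.1759 0.1352] -6.846661498421044
switch 150 [ 0.6837 -0.0225  0.06  ] [0.0701 0.0714 0.0707 0.0714] -5.940291943273872
switch 180 [ 0.6838 -0.022   0.06  ] [0.0692 0.0701 0.0697 0.0701] -5.940259916554404
switch 200 [ 0.6835 -0.0219  0.06  ] [0.0687 0.0689 0.0692 0.0689] -6.330776540502455
switch 220 [ 0.6837 -0.0219  0.06  ] [0.068  0.0677 0.0685 0.0677] -6.332972349321302
[ 0.5198  0.2053 -0.3449  1.0207  0.      0.3627]
[ 0.4816  0.3121 -0.2042  1.0545  0.      0.3245]
[0.4141 0.5784 0.5023 1.4947 0.     0.257 ]
[0.4577 0.3603 0.0386 1.2491 0.     0.3006]
[ 0.5198  0.2053 -0.3449  1.0207  0.     -2.7789]
[ 0.4816  0.3121 -0.2042  1.0545  0.     -2.8171]
[ 0.4141  0.5784  0.5023  1.4947  0.     -2.8846]
[ 0.4577  0.3603  0.0386  1.2491  0.     -2.841 ]
```

Run:
```python
from h import *
q=down(np.radians(99))
robot.move_pose(rd(-.114,0,.16),q)
robot.servo_line(rd(-.114,0,.052),.15)
print('down',robot.read_state()['contact_force'])
robot.servo_line(rd(-.075,0,.052),.05)
robot.servo_line(rd(-.052,0,.052),.03)
print(robot.read_state()['contact_force'])
robot.pause(.3)
robot.servo_line(rd(-.10,0,.052),.1)
robot.servo_line(rd(-.10,0,.2),.25)
robot.movej([-.3]+list(robot.read_state()['joint_pos'][1:])) 
a=shot('top','t1'); b=shot('scene','s1')
cv2.imwrite('pics/v1.png',np.hstack([cv2.resize(a[80:230,110:310],(400,300),interpolation=2),cv2.resize(b[250:400,270:470],(400,300),interpolation=2)])[:,:,::-1])
print(robot.read_state()['clock'])
```

```text
down [-0.08925452 -0.05951008  0.83523619]
[0.80963282 1.5372098  0.37613999]
7.4
```

View pics/v1.png

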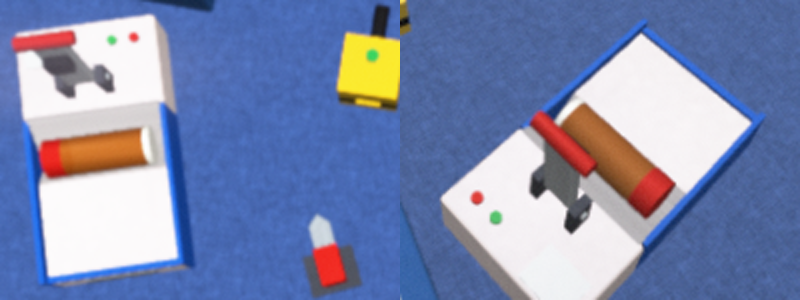

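The sample lies in the vee, square to it, with the clamp still open. Next I triangulate the grip bar and swing the clamp over.

Run:
```python
from h import *
np.set_printoptions(precision=4,suppress=True)
(o1,d1),(o2,d2)=ray('top',110+87.5/4-.5,80+81.5/4-.5),ray('scene',352,321)
s=np.linalg.lstsq(np.c_[d1,-d2],o2-o1,rcond=None)[0];P=(o1+d1*s[0]+o2+d2*s[1])/2;print('grip',P,np.linalg.norm(o1+d1*s[0]-o2-d2*s[1]))
d=P[:2]-RO;c,n=np.cos(RY),np.sin(RY);x,y=c*d[0]+n*d[1],-n*d[0]+c*d[1];th=np.arctan2(P[2]-.095,.075-x)
print('reader',x,y,'r',np.hypot(P[2]-.095,.075-x),'theta',th)
q=down(np.radians(99))
def tp(th,r=.085,off=.006,w=.011):
    return rd(.075-r*np.cos(th)+np.sin(th)*(off+w*np.sin(th)),0,.095+r*np.sin(th)+np.cos(th)*(off+w*np.sin(th)))
for t in(th,1.2,.8,.4,0): print(tp(t),robot.ik(tp(t),q))
a=np.array(tp(th,off=.03));print(robot.ik(a,q),robot.ik(a+[0,0,.1],q))
```

```text
grip [0.6546 0.297  0.2111] 0.0029528640899448865
reader 0.0811327480797554 0.0012629547948940813 r 0.11628794196495032 theta 1.623558413127899
[np.float64(0.6699563707825076), np.float64(0.298187126973734), np.float64(0.1789859822613506)] [0.4188 0.5457 0.4254 1.4504 0.     0.2617]
[np.float64(0.6333168247272445), np.float64(0.2923839929780261), np.float64(0.18011251632710562)] [0.4325 0.4673 0.3053 1.4088 0.     0.2754]
[np.float64(0.6001277040935193), np.float64(0.28712735268159), np.float64(0.16565316279927073)] [0.4463 0.4015 0.1758 1.3451 0.     0.2892]
[np.float64(0.5754056427367226), np.float64(0.2832117628299249), np.float64(0.1375723835602)] [0.4574 0.3596 0.0543 1.2655 0.     0.3003]
[np.float64(0.5648231165940486), np.float64(0.28153565534959774), np.float64(0.101)] [ 0.4624  0.3523 -0.037   1.1815  0.      0.3053]
[0.4106 0.5999 0.5109 1.4818 0.     0.2535] [0.4106 0.6622 0.8411 1.7497 0.     0.2535]
```

Run:
```python
from h import *
np.set_printoptions(precision=3,suppress=True)
q=down(np.radians(99))
def tp(th,r=.085,off=.006,w=.011):
    return np.array(rd(.075-r*np.cos(th)+np.sin(th)*(off+w*np.sin(th)),0,.095+r*np.sin(th)+np.cos(th)*(off+w*np.sin(th))))
robot.set_gripper(0)
a=tp(1.62,off=.032)
robot.move_pose(a+[0,0,.1],q)
robot.servo_line(a,.2)
for t in np.arange(1.5,.19,-.13):
    robot.servo_line(tp(t),.1)
    print(round(t,2),robot.read_state()['contact_force'])
hit=False
for t in(.1,.05,0,-.03):
    hit=robot.servo_line(tp(t),.04,max_force=12)
    s=robot.read_state();print(round(t,2),hit,s['contact_force'],s['eef_pos'])
    if hit: break
robot.servo_line(robot.read_state()['eef_pos']+np.array([0,0,.12]),.2)
robot.movej([-.3]+list(robot.read_state()['joint_pos'][1:]))
a=shot('top','t2'); b=shot('scene','s2')
cv2.imwrite('pics/v2.png',np.hstack([cv2.resize(a[80:230,110:310],(400,300),interpolation=2),cv2.resize(b[200:400,270:470],(400,400),interpolation=2)[:300]])[:,:,::-1])
print(robot.read_state()['clock'])
```

```text
1.5 [-0.079 -0.875  0.887]
1.37 [-0.27  -1.009  0.158]
1.24 [0.065 0.247 0.632]
1.11 [-0.614 -0.21  -0.929]
0.98 [ 0.171 -0.327  0.83 ]
0.85 [-0.374  0.548 -0.472]
0.72 [-0.311  0.459  0.692]
0.59 [0.031 0.264 0.787]
0.46 [0.64  0.216 0.881]
0.33 [ 0.195 -0.372  0.63 ]
0.2 [ 0.021 -0.273 -0.309]
0.1 False [-0.112 -0.687  1.098] [0.566 0.282 0.11 ]
0.05 False [-0.567 -0.07  -0.221] [0.565 0.282 0.105]
0 False [-0.079 -0.558  1.893] [0.565 0.282 0.101]
-0.03 False [-4.398 -1.932 16.265] [0.565 0.282 0.101]
17.625
```

View pics/v2.png

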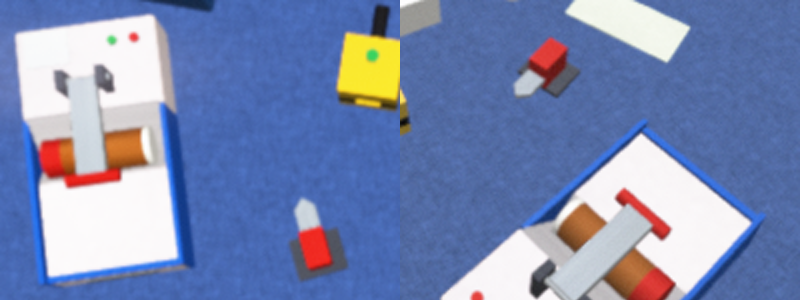

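The clamp is down (16 N at the expected height). The key has been knocked and is now at about (267,204), so I'll re-measure it and take it.

```bash
cat >> h.py <<'E'
def key(im):
    h=cv2.cvtColor(im,cv2.COLOR_RGB2HSV); k=cv2.inRange(h,(0,170,170),(8,255,255))|cv2.inRange(h,(172,170,170),(179,255,255))
    k[:, :235]=0;k[:,315:]=0;k[:100]=0;k[240:]=0
    c=max(cv2.findContours(k,0,1)[0],key=cv2.contourArea);b=cv2.boxPoints(cv2.minAreaRect(c))
    P=np.array([onz('top',*p,.045)[:2] for p in b]);L=np.linalg.norm(P-np.roll(P,-1,0),axis=1);i=int(np.argmax(L[:2]));d=P[i+1]-P[i]
    return P.mean(0),(np.arctan2(d[1],d[0])+np.pi/2)%np.pi-np.pi/2,L
E
python3 - <<'E'
from h import *
for n in('top0','t2'):
    p,y,L=key(cv2.imread(f'pics/{n}.png')[:,:,::-1]);print(p,np.degrees(y),L)
q=down(y+np.pi/2)
for t in(y+np.pi/2,y-np.pi/2): print(robot.ik([*p,.012],down(t)),robot.ik([.627,-.016,.012],down(np.radians(-6)+np.sign(t)*np.pi/2)))
E
```

```text
[0.45373485 0.01911389] 15.898672347614367 [0.02699932 0.04215078 0.02688249 0.04209889]
[0.47289438 0.0360494 ] 17.85298049246916 [0.02749187 0.04196548 0.02737528 0.04190892]
[ 0.07608424  0.13079856 -0.53133761  0.90866015  0.         -0.23550905] [-0.0255128   0.3960279  -0.17778204  0.99698639  0.          0.07920695]
[ 0.07608424  0.13079856 -0.53133761  0.90866015  0.          2.9060836 ] [-0.0255128   0.3960279  -0.17778204  0.99698639  0.         -3.0623857 ]
```

```bash
cat >> h.py <<'E'
SO=np.array([.6838,-.0220]);SY=np.radians(-6.1)
def sw(x,y,z):
    c,s=np.cos(SY),np.sin(SY); return [SO[0]+c*x-s*y,SO[1]+s*x+c*y,z]
E
python3 - <<'E'
from h import *
p,y,L=key(cv2.imread('pics/t2.png')[:,:,::-1]);q=down(y+np.pi/2)
robot.move_pose([*p,.13],q)
robot.set_gripper(.07)
print(robot.servo_line([*p,.012],.15,max_force=10))
robot.set_gripper(0);s=robot.read_state();print(s['width'],s['eef_pos'])
robot.servo_line([*p,.014],.1)
robot.servo_line(sw(-.112,0,.014),.12,frame=down(SY+np.pi/2))
print(robot.read_state()['eef_pos'],robot.read_state()['contact_force'],robot.read_state()['clock'])
a=shot('top','t3');b=shot('scene','s3')
cv2.imwrite('pics/v3.png',np.hstack([cv2.resize(a[90:210,250:330],(400,600),interpolation=2),cv2.resize(b[200:320,200:280],(400,600),interpolation=2)])[:,:,::-1])
E
```

```text
False
0.02752059004385664 [0.47358124 0.03611391 0.01279018]
[ 0.57175071 -0.0099326   0.01374549] [ 0.11269459 -0.68259552 -1.06612667] 22.0583
```

View pics/v3.png

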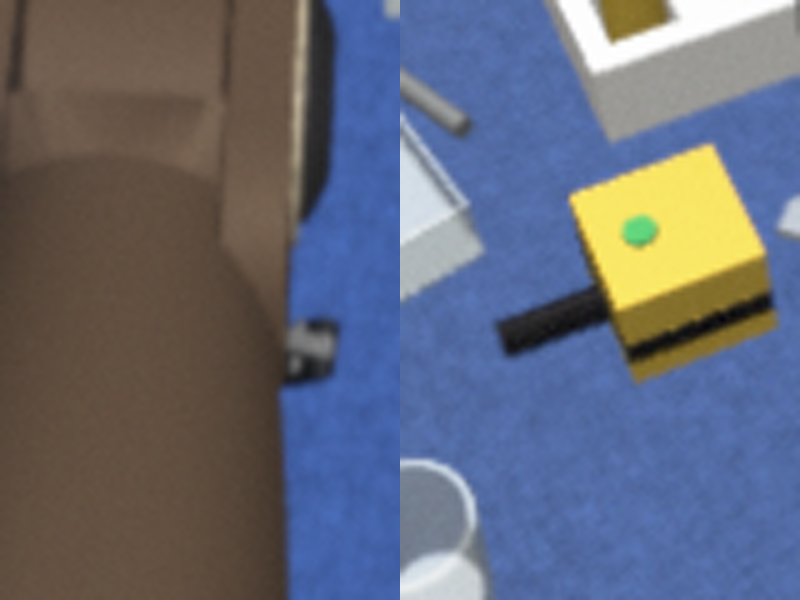

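The arm hides the tongue from above. The scene view shows the switch top corners clearly at about (234,239), (262,229), (273,250) and (244,261), so I'll use them as a cross-check and then push in under a force limit.

Run:
```python
from h import *
np.set_printoptions(precision=4,suppress=True)
P=np.array([onz('scene',200+(u-400)/5-.4,200+v/5-.4,.06) for u,v in[(570,195),(713,145),(765,252),(620,305)]]);print(P.mean(0),np.linalg.norm(P-np.roll(P,1,0),axis=1))
q=down(SY+np.pi/2)
h=robot.servo_line(sw(-.09,0,.014),.04,max_force=8);s=robot.read_state();print(h,s['eef_pos'],s['contact_force'])
if not h:
    h=robot.servo_line(sw(-.051,0,.014),.04,max_force=15);s=robot.read_state();print(h,s['eef_pos'],s['contact_force'],s['moment'])
d=np.array(s['eef_pos'][:2])-SO;c,n=np.cos(SY),np.sin(SY);print('sw frame',c*d[0]+n*d[1],-n*d[0]+c*d[1])
```

```text
[ 0.6804 -0.0218  0.06  ] [0.0667 0.069  0.0668 0.0672]
False [ 0.5942 -0.0125  0.0138] [ 0.052   0.7124 -1.0743]
True [ 0.6261 -0.0158  0.013 ] [ 1.13    0.6789 -0.8787] [0.0505 0.0188 0.0198]
sw frame -0.057985737625375636 -8.136227646109162e-06
```

Run:
```python
from h import *
p=np.array(robot.read_state()['eef_pos'])
robot.servo_line([p[0],p[1],.012],.05,max_force=8)
robot.set_gripper(.07)
robot.servo_line([p[0],p[1],.14],.2)
robot.movej([-.6]+list(robot.read_state()['joint_pos'][1:]))
a=shot('top','t4');b=shot('scene','s4')
print(key(a),robot.read_state()['clock'])
pk,_,_=key(a);d=pk-SO;c,n=np.cos(SY),np.sin(SY);print('sw frame',c*d[0]+n*d[1],-n*d[0]+c*d[1])
cv2.imwrite('pics/v4.png',np.hstack([cv2.resize(a[90:210,250:330],(400,600),interpolation=2),cv2.resize(b[200:320,230:310],(400,600),interpolation=2)])[:,:,::-1])
```

```text
(array([ 0.6269286 , -0.01535566]), np.float64(-0.10622739380604118), array([0.04390866, 0.0269809 , 0.04391213, 0.02684751])) 26.6083
sw frame -0.05725544893836258 0.0005633367354457653
```

View pics/v4.png

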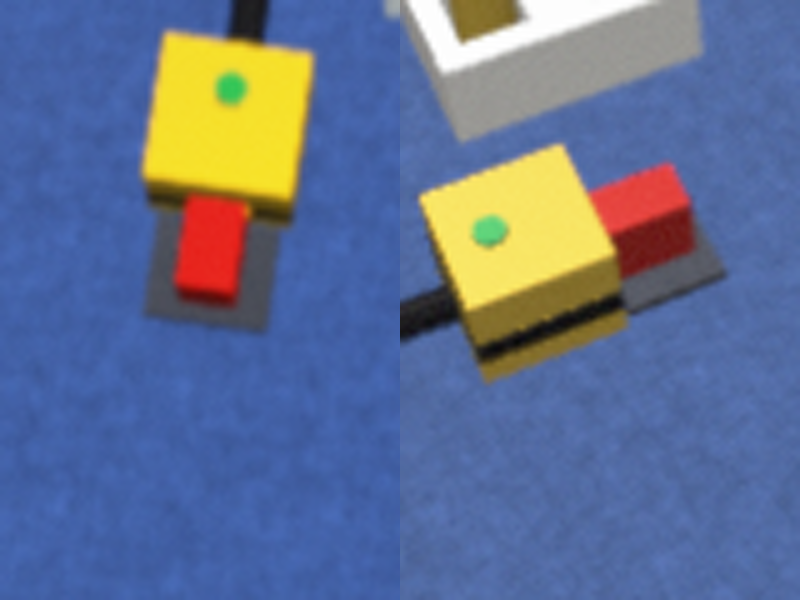

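The key is home (x −57.3 mm against −57, straight). Now the spares: I'll check the cap positions from both views.

Run:
```python
from h import *
np.set_printoptions(precision=4,suppress=True)
im=cv2.cvtColor(cv2.imread('pics/scene0.png'),cv2.COLOR_BGR2HSV)
G=[(.4316,-.1035),(.4275,-.3202),(.5172,-.4263)]
for g in G:
    u,v=proj('scene',[*g,.1]);print('pred',u,v)
    u,v=int(u),int(v);k=cv2.inRange(im,(100,150,100),(120,255,255));k2=np.zeros_like(k);k2[v-16:v+22,u-16:u+16]=k[v-16:v+22,u-16:u+16]
    print(im[v,u],im[v+30,u+20]); 
    k2[(im[:,:,1]<200)]=0
    _,_,st,ce=cv2.connectedComponentsWithStats(k2)
    for s,c in zip(st[1:],ce[1:]):
        if s[4]>30: print('  ',c,s,onz('scene',c[0],s[1]+s[2]*.5,.1),onz('scene',c[0],c[1],.092))
```

```text
pred 325.3613371594893 169.41223917595013
[109 186 227] [111 125 161]
pred 284.45525417134206 125.45222611732825
[109 188 225] [30 10 25]
pred 240.09185048566087 117.20562974886566
[109 190 226] [139 142  86]
```

```bash
cat >> h.py <<'E'
KO=np.array([.597,-.2036]);KY=np.radians(-6.5)
def rk(x,y,z):
    c,s=np.cos(KY),np.sin(KY); return np.array([KO[0]+c*x-s*y,KO[1]+s*x+c*y,z])
def spare(g,pocket_y,px=-.035,zg=.056):
    q=down(KY) if abs(robot.ik([*g,.2],down(KY))[5])<abs(robot.ik([*g,.2],down(KY+np.pi))[5]) else down(KY+np.pi)
    robot.move_pose([*g,.20],q); robot.set_gripper(.06)
    print('descend',robot.servo_line([*g,zg],.15,max_force=8))
    robot.set_gripper(0); w=robot.read_state()['width']; print('width',w)
    if w<.025: return False
    robot.servo_line([*g,.16],.2)
    robot.servo_line(rk(px,pocket_y,.16),.25,frame=q)
    robot.servo_line(rk(px,pocket_y,zg+.060),.15)
    for dx,dy in[(0,0),(.002,0),(-.002,0),(0,.002),(0,-.002),(.003,.003),(-.003,.003),(.003,-.003),(-.003,-.003),(0,.005),(0,-.005)]:
        robot.servo_line(rk(px+dx,pocket_y+dy,zg+.060),.05)
        h=robot.servo_line(rk(px+dx,pocket_y+dy,zg+.009),.06,max_force=6); z=robot.read_state()['eef_pos'][2]
        print((dx,dy),h,round(z,4),robot.read_state()['contact_force'].round(2))
        if z<zg+.016: break
    else: return False
    e=np.array(robot.read_state()['eef_pos'])
    robot.set_gripper(.05); robot.servo_line(e+[0,0,.12],.15); return True
E
python3 - <<'E'
from h import *
print(spare((.4316,-.1035),.054))
robot.movej([.4]+list(robot.read_state()['joint_pos'][1:]))
a=shot('top','t5');b=shot('scene','s5')
print(robot.read_state()['clock'])
cv2.imwrite('pics/v5.png',np.hstack([cv2.resize(a[100:250,320:500],(480,400),interpolation=2),cv2.resize(b[100:235,200:308],(320,400),interpolation=2)])[:,:,::-1])
E
```

```text
descend False
width 0.031248943982052944
(0, 0) True 0.0666 [-0.75  0.52  5.36]
True
35.2333
```

View pics/v5.png

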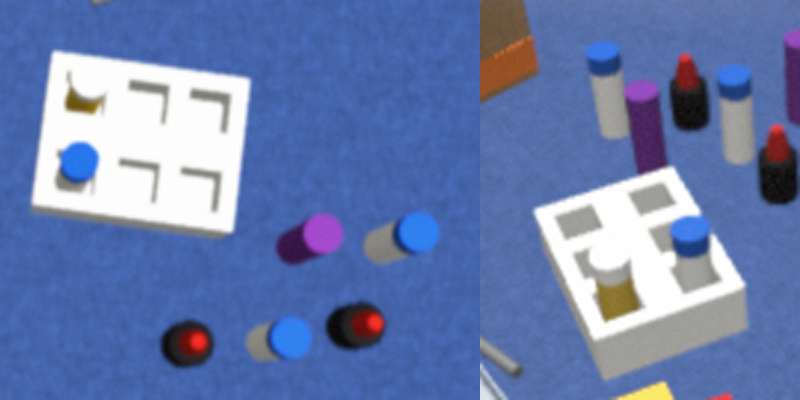

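The first spare is seated upright in pocket 2 and everything else is undisturbed. Now the other two.

Run:
```python
from h import *
ok=spare((.4275,-.3202),0)
print(ok)
if ok: print(spare((.5172,-.4263),-.054))
robot.movej([.4]+list(robot.read_state()['joint_pos'][1:]))
a=shot('top','t6');b=shot('scene','s6')
pk,y,_=key(a);d=pk-SO;c,n=np.cos(SY),np.sin(SY);print('key',c*d[0]+n*d[1],-n*d[0]+c*d[1],np.degrees(y),robot.read_state()['clock'])
cv2.imwrite('pics/v6.png',np.hstack([cv2.resize(a[80:250,110:490],(570,255),interpolation=2),cv2.resize(b[100:355,200:430],(230,255))])[:,:,::-1])
```

```text
descend False
width 0.03068381019640986
(0, 0) True 0.067 [-0.43  0.07  5.28]
True
descend False
width 0.030772068543950294
(0, 0) True 0.0672 [-1.03  0.84  4.57]
True
key -0.057423693758762336 0.00039927518314307204 -6.084319863511711 52.075
```

View pics/v6.png

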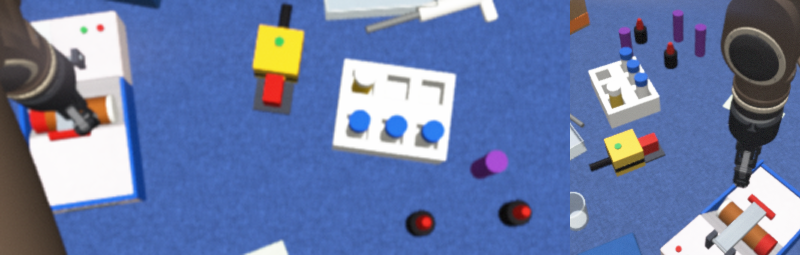

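All three spares are seated, the key is home, and the sample is clamped. No fourth spare shows in any view, and the robot is clear of everything.

```bash
python3 -c "
from h import *
print(robot.read_state()['eef_pos'],robot.sign_off())"
```

```text
the job is handed in; nothing more can be done
[0.56220156 0.2364351  0.1861337 ] None
```

I handed the job in at about 52 s: sample settled in the vee and clamped, key home in the switch, and all three spare pots found are seated in the rack; sign-off returned no verdict.

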